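# Build up the wheel set on a jeweller's bench grinder

### The job

Build up the wheel set on the grinder's upright spindle: the wide flange first with its hub up, then the plain thick abrasive wheel, then the small steel clamp collar with its neck up, each one threaded fully home and flat against what is below it. The wheel set must not be dropped: lower each ring in the gripper right down until it is home before letting go. Do not disturb the small jar, the amber bottle, the hammer or the wooden block lying around.

Things in the scene. Friction and masses are not known exactly. Their poses are not given: they have to be found in the camera images.
- machine: the grinder: a grey motor housing 200 x 150 mm (x, y), top at 60 mm, fixed to the bench; in the middle of its top a steel seat boss 40 mm in diameter and 4 mm high, and on it the upright steel spindle. Origin at the centre of its underside, on the spindle's axis, on the bench surface
- seat (a point): point on the spindle's axis at the top face of the seat boss, 64 mm above the bench, where the first ring's underside comes to rest; z up along the spindle. The spindle is 22 mm in diameter and ends 68 mm above this point; its last 10 mm taper to 10 mm. Home heights of the rings' origins above this point: flange 0, wheel 26 mm, collar 46 mm
- flange: the wide flange, aluminium: disc 100 mm in diameter and 8 mm thick with a hub 46 mm in diameter rising 18 mm on top of it (26 mm in all); grip it by the hub; through bore 27 mm diameter, so 2.5 mm radial play on the spindle; stands hub up; origin at the centre of its underside, z up along the bore
- wheel: the abrasive wheel, a plain thick grey ring 62 mm in diameter and 20 mm high; through bore 27 mm diameter; both faces alike; origin at the centre of its underside, z up along the bore
- collar: the clamp collar, steel: foot 60 mm in diameter and 7 mm thick with a neck 36 mm in diameter rising 17 mm on top of it (24 mm in all); grip it by the neck; through bore 27 mm diameter, so 2.5 mm radial play on the spindle; stands neck up; origin at the centre of its underside, z up along the bore
- jar: bystander: clear jar with a white lid, 60 mm in diameter, 65 mm high; origin at the centre of its underside
- dropper: bystander: slim amber bottle, 38 mm in diameter, 85 mm high; origin at the centre of its underside
- hammer: bystander: hammer 260 mm long lying along its x axis; origin near the middle
- block: bystander: wooden block 70 x 45 x 30 mm; origin at the centre of its underside

How it is judged (in metres and radians):
On the way, in this order (a step that is already met when the one before it is completed fails the run):
1. the flange, held by the gripper, is lowered down the spindle to within 8 mm of its seat (horizontal distance between flange and seat below 0.006 m and z of flange in the frame of seat between -0.004 and 0.008 m and contact force between the fingers and flange above 0.3 N), for 0.05 s.
2. then the abrasive wheel, held by the gripper, is lowered to within 8 mm of home on the flange's hub (horizontal distance between wheel and seat below 0.006 m and z of wheel in the frame of seat between 0.022 and 0.034 m and contact force between the fingers and wheel above 0.3 N), for 0.05 s.
3. then the collar, held by the gripper, is lowered to within 8 mm of home on the wheel (horizontal distance between collar and seat below 0.006 m and z of collar in the frame of seat between 0.042 and 0.054 m and contact force between the fingers and collar above 0.3 N), for 0.05 s.
At the end, for the whole second after the job is handed in: Flange, wheel and collar are on the spindle in that order from below, each within 5 mm of its axis and within 3 mm of its home height (0, 26 and 46 mm above the seat), level within 0.08 rad, hub and neck up, and at rest (horizontal distance between each of flange, wheel, collar and seat below 0.005 m and z of flange in the frame of seat between -0.003 and 0.003 m and angle between each of flange, wheel, collar's own z axis and vertical below 0.08 rad and linear speed of each of flange, wheel, collar below 0.02 m/s and z of wheel in the frame of seat between 0.023 and 0.029 m and z of collar in the frame of seat between 0.043 and 0.049 m); the robot touches nothing.
It fails at once if the small jar is pushed more than 40 mm or tipped over (distance of jar from where it was at the start of the episode above 0.04 m or angle between jar's own z axis and vertical above 0.5 rad).
It fails at once if the amber bottle is pushed more than 40 mm or tipped over (distance of dropper from where it was at the start of the episode above 0.04 m or angle between dropper's own z axis and vertical above 0.5 rad).
It fails at once if the hammer is pushed more than 40 mm (distance of hammer from where it was at the start of the episode above 0.04 m).
It fails at once if the wooden block is pushed more than 40 mm (distance of block from where it was at the start of the episode above 0.04 m).
It also fails if it takes over 66 s, if anything falls off the work surface, if the arm or the gripper's body presses on something with over 40 N, if the wrist force passes 120 N, or if a joint passes its speed limit or range.

### The arm

A 6-joint arm with a two-finger parallel gripper is mounted at the origin on the work surface. World frame = base frame: x ahead of the robot, y to its left, z up, the work surface at z = 0. Lengths are in mm, angles in degrees, forces in N, time in s.
With the tool pointing down it reaches from about 275 to 750 mm from the base axis. Payload 10.2 kg.
Tool frame: the origin (TCP) lies between the finger pads; the fingertips stand robot.tip_extent ahead of it and the grasp point (between the pads) lies 8 mm behind it (robot.tip_extent is the distance from the TCP to the fingertips, in mm); z points along the fingers, y is the line along which they close (so a half turn about z gives the same grasp; the last joint's range is limited). The gripper opens to 85 mm and grips with 20 to 120 N. Pads are 22 mm wide; open, the fingers measure 114 mm over their backs; the gripper's body (76 mm by 85 mm) begins 54 mm behind the grasp point. The pads swing forward as they close: fully open they stand 13 mm farther back than shut.
Start: joints at [-12.8, 17.928, 85.812, -0, 76.261, -12.8], TCP at [525.006, -0.014, 242.294] pointing down, gripper open.
Joint ranges: [-168.41, 168.41], [-55.51, 124.54], [10.69, 146.95], [-70.63, 250.63], [1, 178], [-165.06, 165.06]. Speed limits (degrees/s): [136.94, 136.94, 172.46, 180, 180, 180].

### API

Orientations are given as [roll, pitch, yaw] about the fixed x, y, z axes, in that order (R = Rz(yaw) Ry(pitch) Rx(roll)).
In Python, from workcell import robot gives the robot as it stands.
- The arm moves only by the tool servo_tool, never from a script. Its arguments are lists of equal length, an entry for each row: "dp": the shift along the tool's x, y, z each as a share of 0.3 m, from -1 to 1, a list of three; "rotation": the turn, a rotation vector about the tool's x, y, z each as a share of 60 degrees, from -1 to 1, a list of three. A call has 1 to 20 rows; each row is the pose to reach, as a shift and turn from the pose commanded when the call began, along the tool's axes at that moment; what a row does not reach only later rows make up. A row lasts 1/12 s, in which the tool goes at most 41.7 mm and 7.16 degrees, less where a joint would pass 70% of its speed; a pose out of reach is approached as far as the arm can. A call with a number of a shift or a turn outside -1 to 1 is refused whole. A call with a gripper value outside its range is refused whole. "fingers" is the opening, from -1 (shut) to 1 (fully open), set as the call begins (left out, the last holds). The fingers move at their own pace and stop on an object; "newtons" is the grip in N (left out, the last holds). Time passes only in rows, so rows that repeat a pose let the fingers close. It gives the time, the measured TCP pose, the force, the opening and the grip force at its end, in the units of the state.
- robot.read_state(): the state, without advancing time (a new reading comes with each control period).
- robot.grab_frame(name): name is "scene" or "side" or "wrist"; returns a dict with "frame" (400x640x3 uint8, red, green, blue), "z_map" (400x640 float32, mm along the optical axis (not along the pixel's ray), 0 where there is no reading), "K" (3x3 intrinsics, pixels), "view" (4x4, takes a point from world to camera coordinates); the wrist camera has in their place "T_tool_cam" (4x4, takes a point from camera to tool coordinates, whose origin is the TCP and whose axes are the flange's). Camera axes: x right, y up, looking along -z (the intrinsics and any distortion apply to the point x, -y, -z); pixel columns grow to the right and rows downward; lengths in mm; the calibration is good to about 2 mm. A picture is of the moment at which its call begins: read the wrist's pose just before it.
- robot.finish_job(): hands the job in; it is judged then, once.
Trained networks look in a picture, given as the dict that the camera call returned (one of the last four; its "shot" number tells which), for a name from the list of things; names that differ only in an ending like _2 or _b are one class to them, and where a whole thing is asked for, a point or a joint stands for the part that bears it (a point fixed in the world has none). Each returns a list of dicts, best first, with "score" (0 to 1); they miss things now and then, are a little off and sometimes report something else, mostly with a low value. They report only what shows in the picture. A call takes as long as a camera call.
- robot.boxes_of(picture, name): "rect" ([left, top, width, height] in pixels, round what is visible of it).
The state is a dict: "clock": time; "joints": joint angles; "dq": joint speeds; "effort": joint torques, N m; "ee_pos": TCP position; "orientation": TCP orientation; "ft_force": force on the tool from outside, world axes, zero at the start; "ft_torque": the same for the moment, N m; "finger_gap": opening from 0.0 (shut) to 1.0 (fully open); "grip_force": force on a finger pad.
Only numpy, scipy, OpenCV 4.12 (cv2) and the standard library are available. Lean on these libraries where they do the work, as an engineer would, in place of code of your own. Each camera call takes 0.05 s, during which the arm holds its last target. There are 200 camera calls.

## Working session

There is one attempt and no reset: what is moved stays moved. The work goes in short steps, Python scripts to look and compute and a tool call to move; the robot and the scene stay as the last step left them, time stands still between calls to the robot, and variables do not carry over. Pictures are saved under pics/ and viewed, at most 10 in all, crops included, and the job is handed in when it is done.

Besides the shell and the picture viewer there is one more tool, called after "Call:" as name(argument=value, ...) on one line, values as JSON. servo_tool: Moves the arm, as the interface text tells. Its arguments: {"type":"object","properties":{"dp":{"type":"array"},"rotation":{"type":"array"},"fingers":{"type":"number"},"newtons":{"type":"number"}},"required":["dp","rotation"]}

```bash
mkdir -p pics; ls
cat > h.py <<'E'
import numpy as np, cv2
from workcell import robot
def cloud(f, V=None):
    z=f["z_map"]; K=f["K"]; v,u=np.mgrid[0:400,0:640]
    x=(u-K[0,2])/K[0,0]*z; y=(v-K[1,2])/K[1,1]*z
    P=np.stack([x,-y,-z,np.ones_like(z)],-1)
    T=np.linalg.inv(f["view"]) if V is None else V
    W=(P@T.T)[...,:3]; W[z==0]=np.nan
    return W
def save(f,n): cv2.imwrite("pics/"+n+".png",f["frame"][...,::-1])
def circ(p):
    A=np.c_[2*p,np.ones(len(p))]; s=np.linalg.lstsq(A,(p**2).sum(1),rcond=None)[0]
    return s[0],s[1],np.sqrt(s[2]+s[0]**2+s[1]**2)
E
python3 - <<'E'
from h import *
print(robot.tip_extent, robot.read_state())
for n in ["scene","side"]:
    f=robot.grab_frame(n); save(f,n); W=cloud(f); np.save(n+".npy",W)
    print(n, np.linalg.inv(f["view"])[:3,3])
    for o in ["machine","flange","wheel","collar","jar","dropper","hammer","block"]:
        for b in robot.boxes_of(f,o)[:2]:
            l,t,w,h=map(int,b["rect"]); q=W[t:t+h,l:l+w].reshape(-1,3); q=q[np.isfinite(q[:,0])&(q[:,2]>4)]
            print(o,round(b["score"],2),[l,t,w,h],np.nanpercentile(q,[3,50,97],axis=0).round().tolist() if len(q) else None)
E
```

```text
pics
11.0 {'clock': 0.0, 'joints': array([-1.27993345e+01,  1.79601332e+01,  8.58537917e+01,  1.29747939e-03,
        7.62613096e+01, -1.28010631e+01]), 'dq': array([-0.09033129, -0.00598435, -0.07476447,  0.01167144, -0.04826271,
        0.05301818]), 'effort': array([-5.78409599e-04, -4.12261176e+01, -2.59742296e+01, -3.58453699e-04,
        4.11797926e-03, -1.23038126e-05]), 'ee_pos': array([5.24758136e+02, 5.32650418e-02, 2.41730346e+02]), 'orientation': array([-1.79926915e+02, -1.78980786e-02,  9.00014082e+01]), 'ft_force': array([-0.12179062,  0.3184817 , -0.5512133 ]), 'ft_torque': array([ 0.01954357, -0.00848955, -0.03392592]), 'grip_force': 0.0, 'finger_gap': 1.0012240049149088}
scene [1263.76689403  153.21715251  598.11802724]
machine 0.64 [443, 264, 49, 36] [[586.0, 245.0, 5.0], [639.0, 287.0, 8.0], [672.0, 330.0, 26.0]]
machine 0.61 [312, 202, 91, 85] [[526.0, -12.0, 19.0], [649.0, 64.0, 59.0], [710.0, 131.0, 97.0]]
flange 0.97 [445, 263, 45, 39] [[586.0, 248.0, 5.0], [640.0, 287.0, 8.0], [672.0, 327.0, 26.0]]
wheel 0.88 [223, 171, 23, 18] [[421.0, -352.0, 6.0], [457.0, -
[... 1049 characters left out ...]
267.0, 97.0]]
flange 0.55 [336, 146, 23, 17] [[583.0, 47.0, 5.0], [611.0, 270.0, 12.0], [660.0, 317.0, 130.0]]
wheel 0.95 [297, 270, 29, 25] [[418.0, -360.0, 5.0], [445.0, -338.0, 18.0], [472.0, -305.0, 21.0]]
collar 0.71 [293, 154, 12, 11] [[421.0, 265.0, 4.0], [442.0, 276.0, 9.0], [460.0, 306.0, 23.0]]
jar 0.79 [384, 238, 22, 35] [[635.0, -318.0, 8.0], [656.0, -307.0, 47.0], [678.0, -270.0, 66.0]]
dropper 0.61 [279, 207, 11, 29] [[370.0, -153.0, 9.0], [383.0, -145.0, 49.0], [397.0, -129.0, 84.0]]
hammer 0.81 [258, 301, 128, 48] [[335.0, -505.0, 8.0], [476.0, -481.0, 23.0], [579.0, -432.0, 27.0]]
block 0.88 [257, 169, 22, 20] [[301.0, 108.0, 5.0], [334.0, 132.0, 27.0], [366.0, 168.0, 31.0]]
```

```bash
python3 -c "
import cv2,numpy as np
a=cv2.imread('pics/scene.png');b=cv2.imread('pics/side.png')
cv2.imwrite('pics/both.png',cv2.resize(np.vstack([a,b]),(480,600)))"
```

```text
(no output)
```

View pics/scene.png

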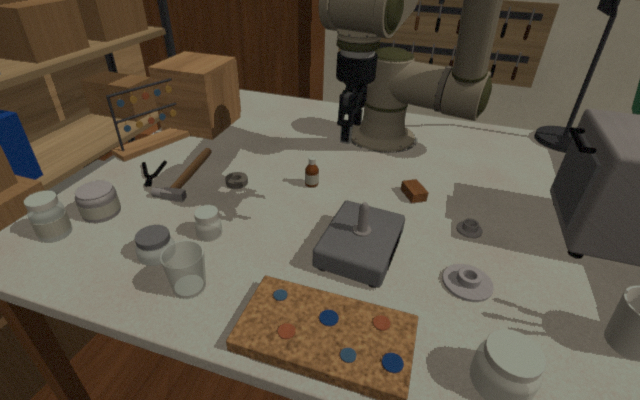

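View pics/side.png

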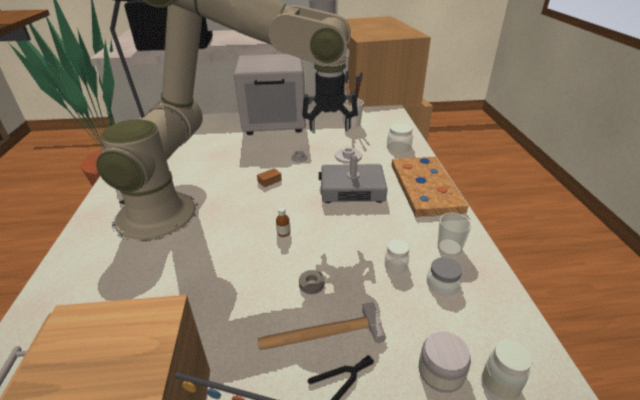

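The scene shows the spindle at about (363,205) px, flange (468,282), collar (470,228), wheel (236,180). The network boxes agree with this. Next I'll fit the circles.

Run:
```python
from h import *
for n in ["scene","side"]:
    W=np.load(n+".npy").reshape(-1,3)
    def sel(cx,cy,r,z0,z1):
        return W[(np.hypot(W[:,0]-cx,W[:,1]-cy)<r)&(W[:,2]>z0)&(W[:,2]<z1)]
    for o,cx,cy,r,z0,z1,R in [("flange disc",628,288,65,4,11,50),("flange hub",628,288,32,22,30,23),("wheel",447,-330,42,16,24,31),("collar foot",445,292,42,4,10,30),("collar neck",445,292,28,20,28,18),("spindle",620,55,45,72,130,11),("boss",620,55,45,61,67,20)]:
        q=sel(cx,cy,r,z0,z1)
        if len(q)<6: print(n,o,len(q));continue
        c=cv2.minEnclosingCircle(q[:,:2].astype(np.float32))
        print(n,o,len(q),"med",np.median(q,axis=0).round(1),"enc",np.round(c[0],1),round(c[1],1),"fit",np.round(circ(q[:,:2]),1))
    q=W[(abs(W[:,2]-60)<2.5)&(abs(W[:,0]-620)<150)&(abs(W[:,1]-50)<150)]
    print("housing",cv2.minAreaRect(q[:,:2].astype(np.float32)))
```

```text
scene flange disc 1026 med [641.6 287.1   7.4] enc [627.  288.3] 50.8 fit [627.4 288.7  39.3]
scene flange hub 222 med [629.9 288.4  25. ] enc [627.8 288.6] 23.7 fit [628.4 288.3  18.9]
scene wheel 188 med [ 450.5 -326.2   18.9] enc [ 449.5 -329.4] 33.0 fit [ 448.6 -327.3   24.2]
scene collar foot 180 med [457.2 291.    6.2] enc [446.9 292.2] 30.8 fit [447.1 291.6  23.1]
scene collar neck 71 med [449.3 291.8  22.6] enc [446.2 291.5] 18.3 fit [446.9 291.9  15.7]
scene spindle 243 med [614.7  59.8 103.5] enc [609.2  58.6] 10.8 fit [608.9  58.7   8.5]
scene boss 148 med [616.4  57.4  63.2] enc [620.5  52. ] 42.5 fit [620.1  50.9  21.8]
housing ((607.6114501953125, 58.60511016845703), (145.659912109375, 196.28379821777344), 84.7048110961914)
side flange disc 156 med [606.7 277.1   6.7] enc [623.7 284. ] 52.1 fit [624.8 285.3  39.2]
side flange hub 45 med [626.1 277.7  24.5] enc [624.3 285.2] 23.6 fit [624.8 283.9  18.6]
side wheel 329 med [ 445.4 -332.9   19.2] enc [ 445.4 -330.9] 31.9 fit [ 445.3 -331.7   23.9]
side collar foot 53 med [442.3 277.1   5.7] enc [444. 287.] 29.6 fit [443.4 288.1  22.1]
side collar neck 23 med [440.5 289.2  22. ] enc [443.2 287.2] 19.5 fit [443.4 288.3  15.7]
side spindle 120 med [602.5  48.7 102. ] enc [603.9  53.2] 11.4 fit [604.   53.8   8.5]
side boss 72 med [608.6  46.3  62.6] enc [621.7  53.3] 42.3 fit [618.1  51.6  24.5]
housing ((604.158203125, 52.53599548339844), (144.56243896484375, 194.51177978515625), 84.79003143310547)
```

Call:
servo_tool(dp=[[0.1,0.14,0],[0.187,0.272,0],[0.187,0.272,0],[0.187,0.272,0],[0.187,0.272,0],[0.187,0.272,0],[0.187,0.272,0]], rotation=[[0,0,0],[0,0,0],[0,0,0],[0,0,0],[0,0,0],[0,0,0],[0,0,0]])

```text
clock: 1.48
ee_pos: [606.1, 55.5, 242.6]
orientation: [180.0, 0.0, 90.0]
ft_force: [-0.7, -0.1, -0.0]
finger_gap: 1.0
grip_force: 0.0
```

```bash
cat >> h.py <<'E'
from scipy.spatial.transform import Rotation as Ro
def wrist(n):
    s=robot.read_state(); f=robot.grab_frame("wrist"); save(f,n)
    T=np.eye(4); T[:3,:3]=Ro.from_euler("xyz",s["orientation"],degrees=True).as_matrix(); T[:3,3]=s["ee_pos"]
    print("t",s["clock"],s["ee_pos"].round(1),s["orientation"].round(2),"gap",s["finger_gap"])
    return f,cloud(f,T@f["T_tool_cam"])
def enc(W,cx,cy,r,z0,z1):
    q=W.reshape(-1,3); q=q[(np.hypot(q[:,0]-cx,q[:,1]-cy)<r)&(q[:,2]>z0)&(q[:,2]<z1)]
    if len(q)<6: print("few",len(q)); return
    c=cv2.minEnclosingCircle(q[:,:2].astype(np.float32))
    print(len(q),"zmed",np.median(q[:,2]).round(1),"enc",np.round(c[0],1),round(c[1],1),"pct",np.percentile(q[:,:2],[1,99],axis=0).round(1).tolist())
E
python3 - <<'E'
from h import *
f,W=wrist("w1"); print(f["T_tool_cam"].round(2))
q=W[np.isfinite(W[...,0])]; print(q.min(0),q.max(0))
for z in [(75,130),(110,124),(127,136),(61.5,67)]: enc(W,606,56,28,*z)
enc(W,626,287,32,22,30)
E
```

```text
t 1.4833 [606.1  55.5 242.6] [1.800e+02 1.000e-02 8.996e+01] gap 1.0003103513143141
[[ 0.0000e+00  9.5000e-01  3.2000e-01  8.3030e+01]
 [ 1.0000e+00 -0.0000e+00 -0.0000e+00 -2.0000e-02]
 [-0.0000e+00  3.2000e-01 -9.5000e-01 -1.2991e+02]
 [ 0.0000e+00  0.0000e+00  0.0000e+00  1.0000e+00]]
[   37.01902882 -1384.17373256  -759.63443453] [2216.20397883  441.7369651   325.6923435 ]
584 zmed 121.5 enc [604.2  57.2] 11.0 pct [[593.9, 47.9], [614.7, 67.6]]
203 zmed 121.2 enc [604.4  57.2] 10.9 pct [[593.9, 46.7], [614.7, 67.5]]
180 zmed 129.8 enc [603.9  57.2] 7.2 pct [[597.7, 50.8], [610.1, 63.6]]
495 zmed 62.6 enc [604.2  56.9] 19.9 pct [[584.9, 43.7], [623.0, 76.2]]
few 0
```

View pics/w1.png

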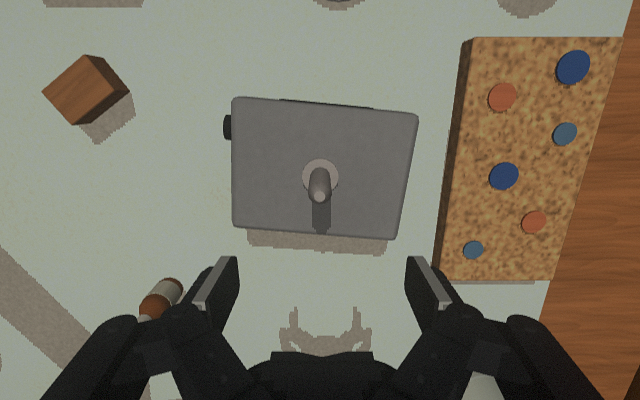

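The wrist view shows the spindle tip at about (319,190) px and the boss around (320,175). The radii match the given sizes. Next, view the flange and collar with the wrist camera.

Call:
servo_tool(dp=[[0.12,0.02,0],[0.25,0.04,0],[0.38,0.05,0],[0.447,0.065,0],[0.447,0.065,0],[0.447,0.065,0],[0.447,0.065,0],[0.447,0.065,0]], rotation=[[0,0,0],[0,0,0],[0,0,0],[0,0,0],[0,0,0],[0,0,0],[0,0,0],[0,0,0]])

```text
clock: 2.2
ee_pos: [626.1, 188.8, 242.6]
orientation: [180.0, 0.0, 89.9]
ft_force: [0.5, -0.6, -0.3]
finger_gap: 1.001
grip_force: 0.0
```

Run:
```python
from h import *
f,W=wrist("w2")
enc(W,626,287,30,22,30); enc(W,626,287,60,3,11); enc(W,445,290,25,20,28); enc(W,445,290,40,3,10)
```

```text
t 2.2 [626.1 188.8 242.6] [1.7999e+02 1.0000e-02 8.9910e+01] gap 1.0014484918012068
912 zmed 24.4 enc [624.4 287. ] 22.9 pct [[602.8, 265.9], [645.8, 308.3]]
4689 zmed 6.5 enc [624.5 287. ] 49.9 pct [[577.7, 240.2], [671.3, 334.3]]
412 zmed 22.2 enc [442.8 290.7] 18.3 pct [[426.4, 273.7], [460.2, 307.5]]
1266 zmed 5.4 enc [442.8 290.1] 29.9 pct [[414.9, 262.4], [471.6, 318.7]]
```

View pics/w2.png

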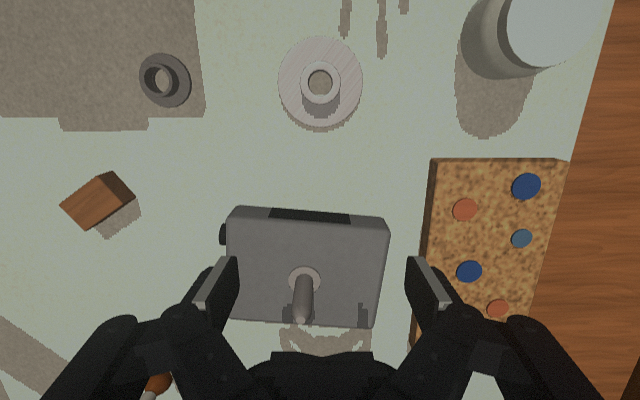

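Flange at about (624.5,287) with hub and disc concentric, collar at (442.8,290.4). Next, go down over the flange's hub.

Call:
servo_tool(dp=[[0.12,0,0],[0.24,0,0.05],[0.323,0,0.15],[0.323,-0.002,0.28],[0.323,-0.002,0.41],[0.323,-0.002,0.53],[0.323,-0.002,0.62],[0.323,-0.002,0.68],[0.323,-0.002,0.71],[0.323,-0.002,0.734],[0.323,-0.002,0.734],[0.323,-0.002,0.734],[0.323,-0.002,0.734]], rotation=[[0,0,0],[0,0,0],[0,0,0],[0,0,0],[0,0,0],[0,0,0],[0,0,0],[0,0,0],[0,0,0],[0,0,0],[0,0,0],[0,0,0],[0,0,0]])

```text
clock: 3.33
ee_pos: [626.3, 287.2, 23.7]
orientation: [179.9, -0.0, 90.0]
ft_force: [0.2, -0.0, 0.7]
finger_gap: 1.0
grip_force: 0.0
```

Call:
servo_tool(dp=[[0,0,0],[0,0,0],[0,0,0],[0,0,0],[0,0,0],[0,0,0],[0,0,0],[0,0,0],[0,0,0],[0,0,0]], rotation=[[0,0,0],[0,0,0],[0,0,0],[0,0,0],[0,0,0],[0,0,0],[0,0,0],[0,0,0],[0,0,0],[0,0,0]], fingers=-1, newtons=60)

```text
clock: 4.17
ee_pos: [626.0, 287.2, 23.1]
orientation: [179.9, -0.0, 90.0]
ft_force: [-0.1, -0.9, 5.5]
finger_gap: 0.505
grip_force: 61.9
```

Call:
servo_tool(dp=[[0,0,-0.02],[0,0,-0.06],[0,0,-0.14],[0,0,-0.24],[0,0,-0.34],[0,0,-0.44],[0,0,-0.52],[0,0,-0.56],[0,0,-0.56],[0,0,-0.56],[0,0,-0.56]], rotation=[[0,0,0],[0,0,0],[0,0,0],[0,0,0],[0,0,0],[0,0,0],[0,0,0],[0,0,0],[0,0,0],[0,0,0],[0,0,0]])

```text
clock: 5.08
ee_pos: [624.9, 286.9, 188.6]
orientation: [-179.9, 0.0, 90.0]
ft_force: [-0.1, 0.7, -2.8]
finger_gap: 0.506
grip_force: 61.6
```

```bash
cat >> h.py <<'E'
def held(W,f,zlo,zhi,r=60):
    # ring points in tool-centred world axes, relative to TCP
    s=robot.read_state(); p=s["ee_pos"]; q=(W-p).reshape(-1,3); q=q[np.isfinite(q[:,0])]
    q=q[(np.hypot(q[:,0],q[:,1])<r)]
    print(np.histogram(q[:,2],bins=np.arange(-40,24,4)))
    m=q[(q[:,2]>zlo)&(q[:,2]<zhi)]; c=cv2.minEnclosingCircle(m[:,:2].astype(np.float32))
    print(len(m),"enc",np.round(c,1) if 0 else c,np.percentile(m,[1,99],axis=0).round(1).tolist())
    A=np.c_[m[:,:2],np.ones(len(m))]; print("plane",np.linalg.lstsq(A,m[:,2],rcond=None)[0].round(3))
E
python3 - <<'E'
from h import *
f,W=wrist("w3"); s=robot.read_state(); np.save("w3.npy",W-s["ee_pos"])
held(W,f,-24,-8,62); print(s["ft_force"])
E
```

```text
t 5.0833 [624.9 286.9 188.6] [-1.7985e+02  4.0000e-02  9.0000e+01] gap 0.5062490141371508
(array([    0,     0,     0,     4,   237, 10333,  2432,   439,   535,
         774,  3684,   314,   348,   378,   411]), array([-40, -36, -32, -28, -24, -20, -16, -12,  -8,  -4,   0,   4,   8,
        12,  16,  20]))
13441 enc ((-0.32113295793533325, 0.05033590644598007), 50.31396484375) [[-46.8, -45.8, -21.2], [46.8, 49.0, -9.2]]
plane [-3.0000e-03 -6.0000e-03 -1.6321e+01]
[-0.56427062 -0.11570132 -2.44194856]
```

View pics/w3.png

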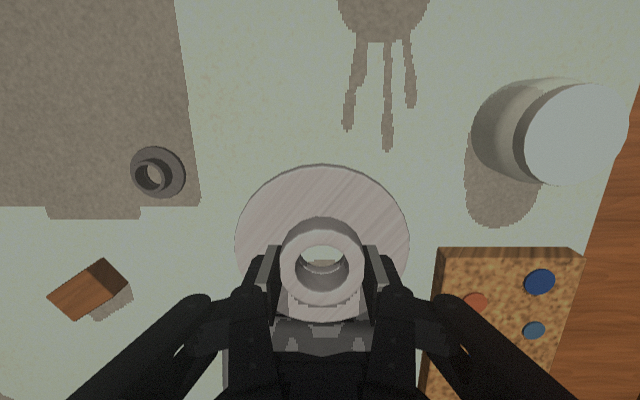

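The flange is held level and centred, with the bore at about (322,262) px. Next, carry it over the spindle.

Call:
servo_tool(dp=[[-0.05,-0.005,0],[-0.14,-0.015,0],[-0.26,-0.025,0],[-0.38,-0.04,0],[-0.5,-0.05,0],[-0.62,-0.06,0],[-0.71,-0.066,0],[-0.75,-0.066,0],[-0.766,-0.066,0],[-0.766,-0.066,0],[-0.766,-0.066,0.04],[-0.766,-0.066,0.06],[-0.766,-0.066,0.06],[-0.766,-0.066,0.06]], rotation=[[0,0,0],[0,0,0],[0,0,0],[0,0,0],[0,0,0],[0,0,0],[0,0,0],[0,0,0],[0,0,0],[0,0,0],[0,0,0],[0,0,0],[0,0,0],[0,0,0]])

```text
clock: 6.3
ee_pos: [605.6, 58.4, 171.7]
orientation: [-179.9, -0.0, 90.1]
ft_force: [-0.3, 0.0, -2.0]
finger_gap: 0.506
grip_force: 61.6
```

Run:
```python
from h import *
f,W=wrist("w4"); s=robot.read_state()
q=(W-s["ee_pos"]).reshape(-1,3); m=q[(np.hypot(q[:,0],q[:,1])<13.2)&(q[:,2]<-12)]
print(len(m)); 
k=m[m[:,2]>-60]; print("tip pts",len(k), np.percentile(k,[1,50,99],axis=0).round(1) if len(k) else 0)
for n in ["scene","side"]:
    f=robot.grab_frame(n); Q=cloud(f).reshape(-1,3)
    d=Q[(np.hypot(Q[:,0]-606,Q[:,1]-57)<60)]
    p=d[(d[:,2]>70)&(d[:,2]<130)&(np.hypot(d[:,0]-606,d[:,1]-57)<20)]
    print(n,"spindle",np.round(cv2.minEnclosingCircle(p[:,:2].astype(np.float32)),1) if 0 else cv2.minEnclosingCircle(p[:,:2].astype(np.float32)))
    e=d[(d[:,2]>142)&(d[:,2]<168)]; print(len(e), np.percentile(e,[1,99],axis=0).round(1).tolist())
    e=e[e[:,2]<157]
    print("disc",cv2.minEnclosingCircle(e[:,:2].astype(np.float32)))
```

```text
t 6.3 [605.6  58.4 171.7] [-1.7994e+02 -1.0000e-02  9.0080e+01] gap 0.505977210543331
272
tip pts 272 [[-11.6 -13.1 -23.3]
 [  1.8 -11.5 -17.9]
 [ 12.9  -2.3 -12.1]]
scene spindle ((610.1588745117188, 58.956024169921875), 10.616048812866211)
910 [[567.7, 13.5, 149.7], [657.8, 107.6, 167.3]]
disc ((609.0368041992188, 60.02052307128906), 50.436729431152344)
side spindle ((604.5043334960938, 53.42000198364258), 11.151481628417969)
344 [[558.8, 7.1, 149.2], [653.2, 84.5, 167.6]]
disc ((606.0726928710938, 53.78759002685547), 52.29331588745117)
```

The static cameras put the disc within about 1 mm of the spindle axis. Next, lower it.

Call:
servo_tool(dp=[[0,0,0.02],[0,0,0.04],[0,0,0.06],[0,0,0.09],[0,0,0.12],[0,0,0.16],[0,0,0.2],[0,0,0.23],[0,0,0.25],[0,0,0.26],[0,0,0.26],[0,0,0.26]], rotation=[[0,0,0],[0,0,0],[0,0,0],[0,0,0],[0,0,0],[0,0,0],[0,0,0],[0,0,0],[0,0,0],[0,0,0],[0,0,0],[0,0,0]])

```text
clock: 7.45
ee_pos: [605.9, 57.3, 94.4]
orientation: [180.0, 0.0, 90.0]
ft_force: [0.4, -1.0, -1.8]
finger_gap: 0.5
grip_force: 61.6
```

Call:
servo_tool(dp=[[0,0,0.005],[0,0,0.01],[0,0,0.015],[0,0,0.018],[0,0,0.021],[0,0,0.023],[0,0,0.023],[0,0,0.023],[0,0,0.023]], rotation=[[0,0,0],[0,0,0],[0,0,0],[0,0,0],[0,0,0],[0,0,0],[0,0,0],[0,0,0],[0,0,0]])

```text
clock: 8.2
ee_pos: [605.7, 57.3, 87.2]
orientation: [180.0, 0.0, 90.0]
ft_force: [0.2, 0.2, -2.9]
finger_gap: 0.504
grip_force: 61.6
```

Call:
servo_tool(dp=[[0,0,0.002],[0,0,0.004],[0,0,0.006],[0,0,0.006],[0,0,0.006]], rotation=[[0,0,0],[0,0,0],[0,0,0],[0,0,0],[0,0,0]])

```text
clock: 8.62
ee_pos: [605.8, 57.3, 87.0]
orientation: [180.0, 0.0, 90.0]
ft_force: [-5.5, -0.8, 10.8]
finger_gap: 0.507
grip_force: 63.0
```

Contact is felt at home height. Next, open and rise.

Call:
servo_tool(dp=[[0,0,0],[0,0,0],[0,0,0],[0,0,0],[0,0,0],[0,0,0],[0,0,0]], rotation=[[0,0,0],[0,0,0],[0,0,0],[0,0,0],[0,0,0],[0,0,0],[0,0,0]], fingers=1)

```text
clock: 9.2
ee_pos: [605.7, 57.3, 85.3]
orientation: [-180.0, 0.0, 90.0]
ft_force: [0.3, 0.1, -0.7]
finger_gap: 1.003
grip_force: 0.0
```

Call:
servo_tool(dp=[[0,0,-0.03],[0,0,-0.09],[0,0,-0.18],[0,0,-0.28],[0,0,-0.38],[0,0,-0.47],[0,0,-0.53],[0,0,-0.53],[0,0,-0.53],[0,0,-0.53]], rotation=[[0,0,0],[0,0,0],[0,0,0],[0,0,0],[0,0,0],[0,0,0],[0,0,0],[0,0,0],[0,0,0],[0,0,0]])

```text
clock: 10.03
ee_pos: [605.3, 57.3, 243.6]
orientation: [-179.9, -0.0, 90.0]
ft_force: [0.4, -0.5, -0.0]
finger_gap: 1.0
grip_force: 0.0
```

Run:
```python
from h import *
f,W=wrist("w5")
enc(W,605,57,28,84,93); enc(W,605,57,60,69,75);enc(W,605,57,28,100,124)
```

```text
t 10.0333 [605.3  57.3 243.6] [-1.7991e+02 -1.0000e-02  9.0000e+01] gap 1.000163872398109
842 zmed 88.3 enc [605.9  57.6] 22.8 pct [[584.5, 39.2], [627.9, 79.6]]
4802 zmed 70.4 enc [605.9  57.4] 49.8 pct [[559.3, 11.1], [652.7, 104.3]]
266 zmed 120.2 enc [604.2  56.9] 11.0 pct [[593.8, 47.1], [614.8, 67.6]]
```

Flange is seated, with its disc top at about 72 mm and its offset from the axis about 1.7 mm. Next, the wheel.

Call:
servo_tool(dp=[[-0.05,-0.02,0],[-0.15,-0.06,0],[-0.27,-0.11,0],[-0.39,-0.16,0],[-0.51,-0.21,0],[-0.63,-0.26,0],[-0.75,-0.31,0],[-0.87,-0.36,0],[-0.9,-0.37,0]], rotation=[[0,0,0],[0,0,0],[0,0,0],[0,0,0],[0,0,0],[0,0,0],[0,0,0],[0,0,0],[0,0,0]])

```text
clock: 10.83
ee_pos: [492.4, -216.7, 243.3]
orientation: [-179.9, -0.0, 89.8]
ft_force: [0.5, -0.7, 0.2]
finger_gap: 1.001
grip_force: 0.0
```

Call:
servo_tool(dp=[[-0.1,-0.04,0],[-0.2,-0.08,0],[-0.3,-0.12,0],[-0.36,-0.15,0],[-0.39,-0.159,0],[-0.39,-0.159,0],[-0.39,-0.159,0],[-0.39,-0.159,0],[-0.39,-0.159,0],[-0.39,-0.159,0]], rotation=[[0,0,0],[0,0,0],[0,0,0],[0,0,0],[0,0,0],[0,0,0],[0,0,0],[0,0,0],[0,0,0],[0,0,0]])

```text
clock: 11.67
ee_pos: [447.5, -328.8, 244.5]
orientation: [180.0, -0.0, 90.1]
ft_force: [-0.2, 0.2, 0.2]
finger_gap: 0.999
grip_force: 0.0
```

Run:
```python
from h import *
f,W=wrist("w6")
enc(W,447,-330,42,14,24)
```

```text
t 11.6667 [ 447.5 -328.8  244.5] [179.99  -0.    90.08] gap 0.9989386142875637
1527 zmed 18.4 enc [ 444.4 -330.1] 30.8 pct [[415.7, -358.6], [473.1, -301.3]]
```

View pics/w6.png

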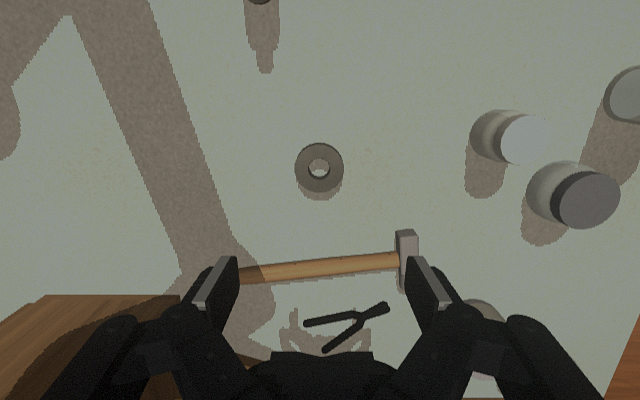

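Wheel at about (319,168) px, centred between the fingers, with clear bench around it. Next, go down and grip.

Call:
servo_tool(dp=[[0,-0.005,0.06],[0,-0.005,0.18],[0,-0.005,0.31],[0,-0.005,0.44],[0,-0.005,0.56],[0,-0.005,0.65],[0,-0.005,0.71],[-0.001,-0.005,0.745],[-0.001,-0.005,0.761],[-0.001,-0.005,0.761],[-0.001,-0.005,0.761],[-0.001,-0.005,0.761]], rotation=[[0,0,0],[0,0,0],[0,0,0],[0,0,0],[0,0,0],[0,0,0],[0,0,0],[0,0,0],[0,0,0],[0,0,0],[0,0,0],[0,0,0]])

```text
clock: 12.72
ee_pos: [446.1, -330.5, 17.4]
orientation: [179.9, 0.1, 90.0]
ft_force: [0.6, -0.1, 1.4]
finger_gap: 1.003
grip_force: 0.0
```

Call:
servo_tool(dp=[[0,0,0],[0,0,0],[0,0,0],[0,0,0],[0,0,0],[0,0,0],[0,0,0]], rotation=[[0,0,0],[0,0,0],[0,0,0],[0,0,0],[0,0,0],[0,0,0],[0,0,0]], fingers=-1, newtons=60)

```text
clock: 13.3
ee_pos: [445.8, -330.3, 17.8]
orientation: [179.9, 0.1, 90.0]
ft_force: [-3.6, 2.2, 13.5]
finger_gap: 0.694
grip_force: 61.2
```

Call:
servo_tool(dp=[[0,0,-0.02],[0,0,-0.06],[0,0,-0.14],[0,0,-0.24],[0,0,-0.36],[0,0,-0.48],[0,0,-0.58],[0,0,-0.6],[0,0,-0.6],[0,0,-0.6],[0,0,-0.6]], rotation=[[0,0,0],[0,0,0],[0,0,0],[0,0,0],[0,0,0],[0,0,0],[0,0,0],[0,0,0],[0,0,0],[0,0,0],[0,0,0]])

```text
clock: 14.22
ee_pos: [445.0, -329.5, 194.5]
orientation: [-179.9, -0.1, 90.0]
ft_force: [0.1, -1.1, -1.7]
finger_gap: 0.691
grip_force: 64.9
```

Run:
```python
from h import *
f,W=wrist("w7"); s=robot.read_state()
q=(W-s["ee_pos"]).reshape(-1,3); q=q[np.isfinite(q[:,0])]; q=q[np.hypot(q[:,0],q[:,1])<36]
print(np.histogram(q[:,2],bins=np.arange(-30,20,2)))
held(W,f,-2,5,36)
```

```text
t 14.2167 [ 445.  -329.5  194.5] [-1.7988e+02 -1.3000e-01  9.0000e+01] gap 0.6913255516993354
(array([   0,    0,    0,    0,    0,   19,  171,  204,  209,  226,  242,
        262,  245,  336, 2364, 5797,  136,  116,  128,  116,  135,  134,
        141,  149]), array([-30, -28, -26, -24, -22, -20, -18, -16, -14, -12, -10,  -8,  -6,
        -4,  -2,   0,   2,   4,   6,   8,  10,  12,  14,  16,  18]))
(array([   0,    0,    0,    0,    0,  190,  413,  468,  507, 2700, 5933,
        244,  251,  275,  306]), array([-40, -36, -32, -28, -24, -20, -16, -12,  -8,  -4,   0,   4,   8,
        12,  16,  20]))
8357 enc ((0.04299084469676018, 4.681568622589111), 34.9173469543457) [[-29.7, -27.5, -1.6], [29.7, 30.3, 3.6]]
plane [-0.002  0.001  0.367]
```

View pics/w7.png

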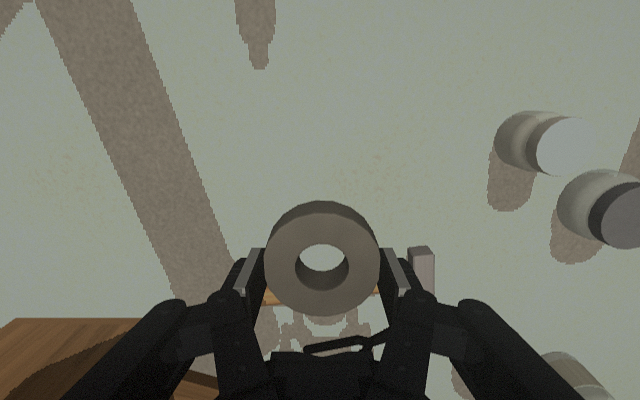

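Wheel is held level and centred, with the bore at about (322,262) px. Next, carry it to the spindle.

Call:
servo_tool(dp=[[0.04,0.016,0],[0.12,0.05,0],[0.23,0.095,0],[0.35,0.14,0],[0.47,0.19,0],[0.59,0.24,0],[0.71,0.29,0],[0.82,0.34,0],[0.9,0.37,0]], rotation=[[0,0,0],[0,0,0],[0,0,0],[0,0,0],[0,0,0],[0,0,0],[0,0,0],[0,0,0],[0,0,0]])

```text
clock: 15.02
ee_pos: [556.9, -56.3, 195.2]
orientation: [-179.9, -0.1, 90.1]
ft_force: [-0.7, -0.6, -2.3]
finger_gap: 0.697
grip_force: 64.9
```

Call:
servo_tool(dp=[[0.1,0.04,0],[0.2,0.08,0],[0.29,0.12,0],[0.35,0.145,0],[0.39,0.16,0],[0.39,0.16,0],[0.39,0.16,0],[0.39,0.16,0],[0.39,0.16,0.04],[0.39,0.16,0.07],[0.39,0.16,0.07],[0.39,0.16,0.07]], rotation=[[0,0,0],[0,0,0],[0,0,0],[0,0,0],[0,0,0],[0,0,0],[0,0,0],[0,0,0],[0,0,0],[0,0,0],[0,0,0],[0,0,0]])

```text
clock: 16.02
ee_pos: [604.2, 56.4, 174.7]
orientation: [-179.9, -0.0, 89.9]
ft_force: [0.6, -0.5, -0.9]
finger_gap: 0.695
grip_force: 64.9
```

Run:
```python
from h import *
s=robot.read_state(); print(s["clock"],s["ee_pos"].round(1))
for n in ["scene","side"]:
    Q=cloud(robot.grab_frame(n)).reshape(-1,3); Q=Q[np.isfinite(Q[:,0])]
    R=np.hypot(Q[:,0]-606,Q[:,1]-57); p=Q[(R<20)&(Q[:,2]>93)&(Q[:,2]<130)]; e=Q[(R<45)&(Q[:,2]>146)&(Q[:,2]<180)]
    for k in (p,e): print(n,len(k),cv2.minEnclosingCircle(k[:,:2].astype(np.float32)),np.percentile(k,[1,99],axis=0).round(1).tolist())
```

```text
16.0167 [604.2  56.4 174.7]
scene 168 ((608.7922973632812, 58.56675338745117), 10.791412353515625) [[604.1, 48.5, 93.2], [618.9, 69.1, 129.8]]
scene 435 ((611.8147583007812, 61.98003387451172), 38.877967834472656) [[576.1, 29.2, 157.5], [648.4, 88.5, 179.6]]
side 78 ((604.5912475585938, 52.2605094909668), 12.20620346069336) [[593.7, 42.6, 94.2], [615.4, 58.8, 129.7]]
side 282 ((604.6477661132812, 49.41275405883789), 40.325775146484375) [[569.2, 23.3, 157.7], [641.6, 83.8, 178.9]]
```

Alignment is good: x from the side camera and y from the scene camera both agree within 0.3 mm.

Call:
servo_tool(dp=[[0,0,0.02],[0,0,0.04],[0,0,0.06],[0,0,0.08],[0,0,0.11],[0,0,0.14],[0,0,0.17],[0,0,0.19],[0,0,0.2],[0,0,0.2],[0,0,0.2]], rotation=[[0,0,0],[0,0,0],[0,0,0],[0,0,0],[0,0,0],[0,0,0],[0,0,0],[0,0,0],[0,0,0],[0,0,0],[0,0,0]])

```text
clock: 17.03
ee_pos: [604.6, 57.0, 115.2]
orientation: [180.0, 0.0, 90.0]
ft_force: [-0.3, -0.2, -0.5]
finger_gap: 0.693
grip_force: 64.9
```

Call:
servo_tool(dp=[[0,0,0.005],[0,0,0.01],[0,0,0.015],[0,0,0.019],[0,0,0.022],[0,0,0.024],[0,0,0.024],[0,0,0.024],[0,0,0.024]], rotation=[[0,0,0],[0,0,0],[0,0,0],[0,0,0],[0,0,0],[0,0,0],[0,0,0],[0,0,0],[0,0,0]])

```text
clock: 17.78
ee_pos: [604.5, 57.0, 108.0]
orientation: [180.0, 0.0, 90.0]
ft_force: [-0.6, 0.7, 0.8]
finger_gap: 0.691
grip_force: 65.0
```

Call:
servo_tool(dp=[[0,0,0.002],[0,0,0.004],[0,0,0.006],[0,0,0.006],[0,0,0.006]], rotation=[[0,0,0],[0,0,0],[0,0,0],[0,0,0],[0,0,0]])

```text
clock: 18.2
ee_pos: [604.6, 57.0, 107.9]
orientation: [179.9, 0.0, 90.0]
ft_force: [-5.9, 0.2, 12.9]
finger_gap: 0.688
grip_force: 66.4
```

Call:
servo_tool(dp=[[0,0,0],[0,0,0],[0,0,0],[0,0,0],[0,0,0],[0,0,0],[0,0,0]], rotation=[[0,0,0],[0,0,0],[0,0,0],[0,0,0],[0,0,0],[0,0,0],[0,0,0]], fingers=1)

```text
clock: 18.78
ee_pos: [604.5, 57.0, 106.0]
orientation: [-180.0, 0.0, 90.0]
ft_force: [0.0, -0.1, -0.3]
finger_gap: 0.999
grip_force: 0.0
```

Call:
servo_tool(dp=[[0,0,-0.03],[0,0,-0.09],[0,0,-0.18],[0,0,-0.28],[0,0,-0.38],[0,0,-0.46],[0,0,-0.46],[0,0,-0.46],[0,0,-0.46]], rotation=[[0,0,0],[0,0,0],[0,0,0],[0,0,0],[0,0,0],[0,0,0],[0,0,0],[0,0,0],[0,0,0]])

```text
clock: 19.53
ee_pos: [604.2, 57.0, 243.5]
orientation: [-179.9, -0.0, 90.0]
ft_force: [-0.4, -0.2, -0.3]
finger_gap: 0.999
grip_force: 0.0
```

Run:
```python
from h import *
f,W=wrist("w8")
enc(W,605,57,36,105,113); enc(W,605,57,60,69,75);enc(W,605,57,16,116,124)
```

```text
t 19.5333 [604.2  57.  243.5] [-1.7993e+02 -1.0000e-02  9.0000e+01] gap 0.9986162505561476
2534 zmed 108.3 enc [604.8  57.3] 30.9 pct [[576.2, 28.9], [633.7, 86.8]]
3154 zmed 70.4 enc [605.9  57.3] 49.8 pct [[558.8, 10.3], [653.3, 105.0]]
164 zmed 121.7 enc [604.2  56.9] 10.8 pct [[593.6, 46.8], [614.5, 67.5]]
```

Wheel is home, with its top at about 110 mm and offset 0.6 mm. Next, the collar.

Call:
servo_tool(dp=[[0.05,-0.035,0],[0.15,-0.1,0],[0.26,-0.18,0],[0.37,-0.25,0],[0.48,-0.33,0],[0.59,-0.4,0],[0.7,-0.48,0],[0.75,-0.51,0],[0.778,-0.533,0],[0.778,-0.533,0],[0.778,-0.533,0],[0.778,-0.533,0]], rotation=[[0,0,0],[0,0,0],[0,0,0],[0,0,0],[0,0,0],[0,0,0],[0,0,0],[0,0,0],[0,0,0],[0,0,0],[0,0,0],[0,0,0]])

```text
clock: 20.58
ee_pos: [445.4, 289.3, 243.7]
orientation: [-180.0, 0.0, 89.9]
ft_force: [-0.2, 0.1, 0.3]
finger_gap: 1.0
grip_force: 0.0
```

Run:
```python
from h import *
f,W=wrist("w9")
enc(W,444,290,25,20,28); enc(W,444,290,40,3,10)
```

```text
t 20.5833 [445.4 289.3 243.7] [-1.7997e+02  3.0000e-02  8.9920e+01] gap 1.0004267423527642
288 zmed 22.2 enc [442.4 290.8] 17.9 pct [[425.2, 273.9], [459.4, 307.7]]
995 zmed 5.4 enc [442.5 290.4] 29.8 pct [[414.1, 262.5], [470.5, 318.6]]
```

Call:
servo_tool(dp=[[0,-0.002,0.06],[0,-0.002,0.18],[0,-0.002,0.31],[0,-0.002,0.44],[0,-0.002,0.56],[0,-0.002,0.65],[0,-0.002,0.7],[0,-0.002,0.73],[0,-0.002,0.743],[0,-0.002,0.743],[0,-0.002,0.743],[0,-0.002,0.743]], rotation=[[0,0,0],[0,0,0],[0,0,0],[0,0,0],[0,0,0],[0,0,0],[0,0,0],[0,0,0],[0,0,0],[0,0,0],[0,0,0],[0,0,0]])

```text
clock: 21.63
ee_pos: [444.8, 290.5, 22.3]
orientation: [179.9, -0.0, 90.0]
ft_force: [-0.1, 0.7, 0.6]
finger_gap: 1.001
grip_force: 0.0
```

Call:
servo_tool(dp=[[0,0,0],[0,0,0],[0,0,0],[0,0,0],[0,0,0],[0,0,0],[0,0,0],[0,0,0],[0,0,0],[0,0,0]], rotation=[[0,0,0],[0,0,0],[0,0,0],[0,0,0],[0,0,0],[0,0,0],[0,0,0],[0,0,0],[0,0,0],[0,0,0]], fingers=-1, newtons=60)

```text
clock: 22.47
ee_pos: [444.2, 290.5, 21.8]
orientation: [180.0, -0.0, 90.0]
ft_force: [-2.4, -1.4, 7.0]
finger_gap: 0.383
grip_force: 59.8
```

Call:
servo_tool(dp=[[0,0,-0.02],[0,0,-0.06],[0,0,-0.14],[0,0,-0.24],[0,0,-0.36],[0,0,-0.48],[0,0,-0.58],[0,0,-0.6],[0,0,-0.6],[0,0,-0.6],[0,0,-0.6]], rotation=[[0,0,0],[0,0,0],[0,0,0],[0,0,0],[0,0,0],[0,0,0],[0,0,0],[0,0,0],[0,0,0],[0,0,0],[0,0,0]])

```text
clock: 23.38
ee_pos: [443.2, 290.1, 199.2]
orientation: [-179.8, 0.1, 90.0]
ft_force: [0.3, 0.5, -3.2]
finger_gap: 0.386
grip_force: 60.3
```

Run:
```python
from h import *
f,W=wrist("w10"); held(W,f,-20,-10,36)
```

```text
t 23.3833 [443.2 290.1 199.2] [-1.798e+02  8.000e-02  9.000e+01] gap 0.38642223953735766
(array([   0,    0,    0,    0,  181, 2536,  716,  448,  537, 1101, 1137,
        309,  320,  355,  403]), array([-40, -36, -32, -28, -24, -20, -16, -12,  -8,  -4,   0,   4,   8,
        12,  16,  20]))
3453 enc ((0.07579835504293442, 0.3487107753753662), 30.070768356323242) [[-27.8, -21.9, -19.6], [27.9, 29.4, -10.3]]
plane [-4.0000e-03 -4.0000e-02 -1.5708e+01]
```

View pics/w10.png

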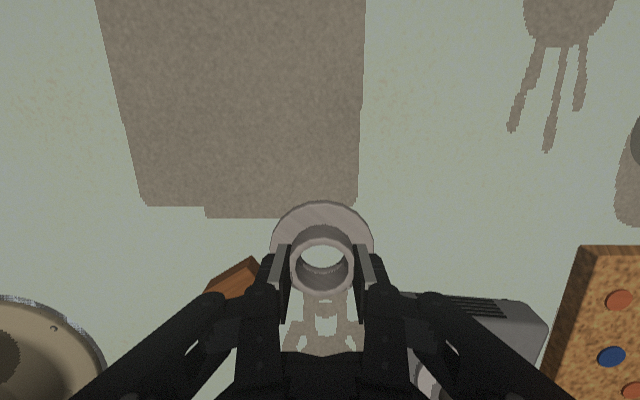

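Collar is held level, neck up, with the bore at about (322,258) px. Next, carry it to the spindle.

Call:
servo_tool(dp=[[-0.05,0.035,0],[-0.15,0.1,0],[-0.26,0.18,0],[-0.37,0.25,0],[-0.48,0.33,0],[-0.58,0.4,0],[-0.67,0.46,0],[-0.74,0.51,0],[-0.778,0.535,0],[-0.778,0.535,0],[-0.778,0.535,0],[-0.778,0.535,0],[-0.778,0.535,0.04],[-0.778,0.535,0.07],[-0.778,0.535,0.09],[-0.778,0.535,0.09],[-0.778,0.535,0.09]], rotation=[[0,0,0],[0,0,0],[0,0,0],[0,0,0],[0,0,0],[0,0,0],[0,0,0],[0,0,0],[0,0,0],[0,0,0],[0,0,0],[0,0,0],[0,0,0],[0,0,0],[0,0,0],[0,0,0],[0,0,0]])

```text
clock: 24.85
ee_pos: [604.3, 57.4, 174.1]
orientation: [-180.0, -0.0, 90.0]
ft_force: [0.0, -0.3, -2.5]
finger_gap: 0.387
grip_force: 60.3
```

Run:
```python
from h import *
s=robot.read_state(); print(s["clock"],s["ee_pos"].round(1))
for n in ["scene","side"]:
    Q=cloud(robot.grab_frame(n)).reshape(-1,3); Q=Q[np.isfinite(Q[:,0])]
    R=np.hypot(Q[:,0]-606,Q[:,1]-57); p=Q[(R<20)&(Q[:,2]>113)&(Q[:,2]<131)]; e=Q[(R<45)&(Q[:,2]>148)&(Q[:,2]<159)]
    for k in (p,e): print(n,len(k),cv2.minEnclosingCircle(k[:,:2].astype(np.float32)),np.percentile(k,[1,99],axis=0).round(1).tolist())
```

```text
24.85 [604.3  57.4 174.1]
scene 90 ((609.0218505859375, 58.919456481933594), 10.607843399047852) [[605.2, 48.5, 113.4], [617.9, 69.0, 130.6]]
scene 195 ((607.9073486328125, 60.05961608886719), 30.508453369140625) [[586.6, 32.0, 152.4], [636.9, 87.9, 159.0]]
side 43 ((605.1817626953125, 52.264137268066406), 12.412960052490234) [[593.7, 40.7, 113.4], [615.8, 59.0, 130.8]]
side 69 ((605.1060791015625, 55.02804183959961), 29.882143020629883) [[576.8, 26.9, 152.0], [633.1, 65.1, 158.9]]
```

Call:
servo_tool(dp=[[-0.001,0,0.015],[-0.001,0,0.03],[-0.001,0,0.045],[-0.001,0,0.06],[-0.001,0,0.08],[-0.001,0,0.1],[-0.001,0,0.115],[-0.001,0,0.12],[-0.001,0,0.12],[-0.001,0,0.12]], rotation=[[0,0,0],[0,0,0],[0,0,0],[0,0,0],[0,0,0],[0,0,0],[0,0,0],[0,0,0],[0,0,0],[0,0,0]])

```text
clock: 25.78
ee_pos: [604.6, 56.7, 138.3]
orientation: [180.0, 0.0, 90.0]
ft_force: [-0.1, 0.6, -1.8]
finger_gap: 0.388
grip_force: 60.3
```

Call:
servo_tool(dp=[[0,0,0.005],[0,0,0.01],[0,0,0.014],[0,0,0.018],[0,0,0.021],[0,0,0.021],[0,0,0.021],[0,0,0.021]], rotation=[[0,0,0],[0,0,0],[0,0,0],[0,0,0],[0,0,0],[0,0,0],[0,0,0],[0,0,0]])

```text
clock: 26.45
ee_pos: [604.5, 56.7, 131.9]
orientation: [180.0, -0.0, 90.0]
ft_force: [0.2, -0.1, -1.5]
finger_gap: 0.386
grip_force: 60.3
```

Call:
servo_tool(dp=[[0,0,0.002],[0,0,0.004],[0,0,0.006],[0,0,0.006],[0,0,0.006]], rotation=[[0,0,0],[0,0,0],[0,0,0],[0,0,0],[0,0,0]])

```text
clock: 26.87
ee_pos: [604.6, 56.7, 131.8]
orientation: [179.9, 0.0, 90.0]
ft_force: [-5.4, -0.0, 11.2]
finger_gap: 0.389
grip_force: 61.7
```

Contact at home height. Next, release, rise and verify.

Call:
servo_tool(dp=[[0,0,0],[0,0,0],[0,0,0],[0,0,0],[0,0,0],[0,0,0],[0,0,0],[0,0,0]], rotation=[[0,0,0],[0,0,0],[0,0,0],[0,0,0],[0,0,0],[0,0,0],[0,0,0],[0,0,0]], fingers=1)

```text
clock: 27.53
ee_pos: [604.5, 56.7, 130.1]
orientation: [180.0, 0.0, 90.0]
ft_force: [-0.1, 0.0, 0.8]
finger_gap: 0.998
grip_force: 0.0
```

Call:
servo_tool(dp=[[0,0,-0.02],[0,0,-0.06],[0,0,-0.12],[0,0,-0.2],[0,0,-0.3],[0,0,-0.38],[0,0,-0.38],[0,0,-0.38],[0,0,-0.38],[0,0,-0.38]], rotation=[[0,0,0],[0,0,0],[0,0,0],[0,0,0],[0,0,0],[0,0,0],[0,0,0],[0,0,0],[0,0,0],[0,0,0]])

```text
clock: 28.37
ee_pos: [604.1, 56.7, 242.8]
orientation: [-179.9, -0.0, 90.0]
ft_force: [0.0, -0.9, -0.3]
finger_gap: 1.001
grip_force: 0.0
```

Run:
```python
from h import *
f,W=wrist("w11")
enc(W,605,57,25,129,136.5); enc(W,605,57,40,112,119); enc(W,605,57,60,69,75)
save(robot.grab_frame("side"),"s11")
```

```text
t 28.3667 [604.1  56.7 242.8] [-1.7986e+02 -2.0000e-02  9.0000e+01] gap 1.000722221437059
710 zmed 131.9 enc [604.5  57. ] 18.0 pct [[587.8, 40.5], [621.6, 74.3]]
1822 zmed 115.3 enc [604.8  57. ] 29.9 pct [[576.6, 29.1], [633.0, 85.5]]
3006 zmed 70.4 enc [606.1  57.4] 49.7 pct [[558.6, 15.9], [653.4, 104.9]]
```

View pics/w11.png

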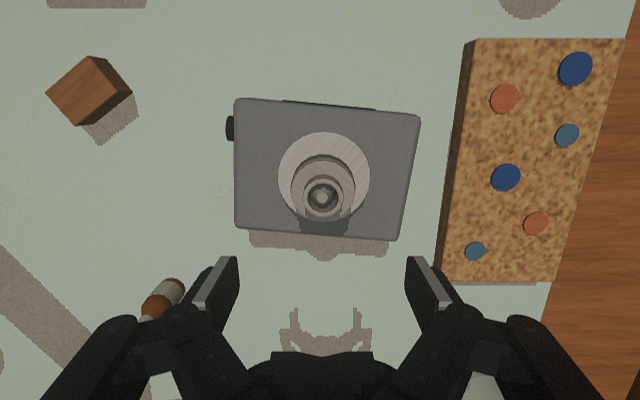

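The picture shows all three rings stacked on the spindle at about (322,190) px. The foot top reads about 117 mm and the neck top about 134 mm, as expected, and the block and bottle haven't moved.

```bash
python3 -c "
from workcell import robot
print(robot.finish_job())"
```

```text
the job is handed in; nothing more can be done
None
```

The flange, wheel and collar are on the spindle in that order. Each was lowered in the gripper until it touched home, and their heights and centring checked out in the wrist camera. I handed the job in at about 28 s, but the hand-in call returned no verdict.

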